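Load the rinse basket and hang it on the drain stand

ROBOT

A 6-joint arm with a two-finger parallel gripper is mounted at the origin on the work surface. World frame = base frame: x ahead of the robot, y to its left, z up, the work surface at z = 0. Lengths are in m, angles in rad, forces in N, time in s.
With the tool pointing down it reaches from about 0.275 to 0.875 m from the base axis. Payload 12.5 kg.
Tool frame: the origin (TCP) lies between the finger pads; the fingertips stand bot.tip_reach ahead of it and the grasp point (between the pads) lies 3 mm ahead of it (bot.tip_reach is the distance from the TCP to the fingertips, in m); z points along the fingers, y is the direction in which the jaws open and shut (so a half turn about z gives the same grasp; the last joint's range is limited). The gripper opens to 85 mm and grips with 20 to 120 N. Pads are 22 mm wide; open, the fingers measure 114 mm over their backs; the gripper's body (76 mm by 85 mm) begins 54 mm behind the grasp point. The pads swing forward as they close: fully open they stand 13 mm farther back than shut.
Start: joints at [-0.085, 0.351, 1.652, -0, 1.139, -0.085], TCP at [0.55, 0, 0.253] pointing down, gripper open.
Joint ranges: [-2.75, 2.75], [-0.79, 2.1], [0.01, 2.65], [-1.57, 4.71], [0.07, 3.14], [-2.87, 2.87]. Speed limits (rad/s): [2.22, 2.22, 2.79, 3.14, 3.14, 3.14].

INTERFACE

Orientations are given as a unit quaternion [w, x, y, z].
In Python, from plant import bot gives the robot as it stands.
- The arm moves only by the shell command python3 -m creep 'ROWS' [FORCE]. ROWS is JSON, a list of rows, each a list of 3 entries, a list of its own where there are three numbers: the shift along the world's x, y, z in m, then the turn about the world's z in rad, then the opening in per cent of the stroke, from 0 (shut) to 100 (fully open). A call has 1 to 12 rows; each row shifts and turns the commanded pose from where the row before left it; what a row does not reach is not made up. A row lasts 1/10 s, in which the tool goes at most 50 mm and 8.59 degrees, less where a joint would pass 70% of its speed; a pose out of reach is approached as far as the arm can. A call is refused whole if a number of a shift passes 0.05 or a number of a turn 0.15, either way. A call with a gripper value outside its range is refused whole. The fingers move at their own pace and stop on an object; FORCE is the grip in N (left out, the last holds). Time passes only in rows, so rows that do not move let the fingers close. It gives the time, the measured TCP pose, the force and the opening at its end, in the units of the state.
- bot.observe(): the state, without advancing time (a new reading comes with each control period).
- bot.snapshot(name): name is "scene" or "side" or "wrist"; returns a dict with "image" (420x560x3 uint8, red, green, blue), "fx", "fy", "cx", "cy" (pixels), "k1" (the pictures are not rectified: a ray, as slopes to the right and down, at radius r is drawn at 1 + k1 r^2 times it, then the intrinsics apply), "R" (3x3) and "t" (3): a world point X has camera coordinates R X + t. Camera axes: x right, y down, z forward; pixel columns grow to the right and rows downward; lengths in m; the calibration is good to about 2 mm. A picture is of the moment at which its call begins. There is no depth.
- bot.close_job(): hands the job in, once; it reports no verdict.
The state is a dict: "clock": time; "joint_positions": joint angles; "dq": joint speeds; "joint_efforts": joint torques, N m; "position": TCP position; "eef_rot": TCP orientation; "force": force on the tool from outside, world axes, zero at the start; "torque": the same for the moment, N m; "finger_gap": finger opening in m.
Only numpy, scipy, OpenCV 4.12 (cv2) and the standard library are available. Lean on these libraries where they do the work, as an engineer would, in place of code of your own. Each camera call takes 0.05 s, during which the arm holds its last target. There are 200 camera calls.

TASK

Put every bur box on the counter into the wire basket, one to a lane, lying flat on the basket floor, and then lay the loose retaining bar across the basket over their tabs so that it sits down in the notches of both end plates. After that swing the basket's folded bail upright while the basket still stands on the counter, and hang the loaded basket by its bail on both prongs of the drain stand, roughly centred and hanging still, with boxes and bar still in place. Do not knock over or push about the jar, the bottle and the cup, and do not tip the basket over.

Things in the scene. Friction and masses are not known exactly. Their poses are not given: they have to be found in the camera images.
- basket: Loose wire basket, bright steel, 110 (x) by 177 (y) mm, 0.28 kg. Origin: centre of its underside; z up. Front and back walls (x = -53 and +53, 4 mm thick) 30 mm high; end plates (y = -85.5 and +85.5, 6 mm thick) rise higher in the middle. A wire bail hangs on pivots outside the end plates.
- lanes (a point): Centre of the basket's inner floor, 4 mm above its underside; axes as the basket's. Four lanes lie side by side, centres at y = -63, -21, +21, +63 mm, each 39 mm wide and 102 mm long (x), parted by dividers 3 mm thick whose tops are 10 mm above this floor. Any lane takes any box.
- notches (a point): Midway between the floors of the two end-plate notches: x = 0, y = 0, 52 mm above the basket's underside; axes as the basket's. Each notch (at y = -85.5 and +85.5) is about 20 mm wide in x at its floor, 28 mm at its mouth, 17 mm deep.
- pivot (a point): Midway between the bail's two pivots: x = 0, y = 0, 45 mm above the basket's underside; axes as the basket's. The pivot axis runs along y.
- bail (a joint): Bail angle (rad). 0: folded level on a stop, crossbar 120 mm out on the basket's -x side, 45 mm above the counter; pi/2: upright, crossbar 165 mm above the basket's underside; further stop at 1.75. The pivots are slightly stiff (0.025 N m): the bail stays if left within 0.4 rad of upright, else it falls.
- bail_grip (a point): Middle of the bail's crossbar, on its axis. The crossbar is a round steel bar, 10 mm thick, 244 mm long, along the basket's y; the arms of the bail (6 mm thick) join its ends at y = -122 and +122 mm; 120 mm from the pivot axis.
- bar: Loose retaining bar, white plastic, square section 14 by 14 mm, 216 mm long along its y, 90 g. Origin: centre of its underside, z up. Seated: its underside 52 mm above the basket's underside, its length along the basket's y, centred; bail arms leave it 11 mm of play at each end.
- box1: Bur box (two to four alike are present): aluminium case 80 (x) by 28 (y) by 24 mm high, 70 g, with an upright steel tab across the middle of its top, 8 mm thick (x), 24 mm wide (y), from 24 to 44 mm above the underside. Origin: centre of its underside. It lies in a basket lane with its length along the basket's x, either way round, on the basket floor.
- box2: Bur box (two to four alike are present): aluminium case 80 (x) by 28 (y) by 24 mm high, 70 g, with an upright steel tab across the middle of its top, 8 mm thick (x), 24 mm wide (y), from 24 to 44 mm above the underside. Origin: centre of its underside. It lies in a basket lane with its length along the basket's x, either way round, on the basket floor.
- box3: Bur box (two to four alike are present): aluminium case 80 (x) by 28 (y) by 24 mm high, 70 g, with an upright steel tab across the middle of its top, 8 mm thick (x), 24 mm wide (y), from 24 to 44 mm above the underside. Origin: centre of its underside. It lies in a basket lane with its length along the basket's x, either way round, on the basket floor.
- box4: Bur box (two to four alike are present): aluminium case 80 (x) by 28 (y) by 24 mm high, 70 g, with an upright steel tab across the middle of its top, 8 mm thick (x), 24 mm wide (y), from 24 to 44 mm above the underside. Origin: centre of its underside. It lies in a basket lane with its length along the basket's x, either way round, on the basket floor.
- seat (a point): Point midway between the two prongs of the fixed drain stand, where the crossbar's axis lies when the bail hangs: 235 mm above the counter (hung basket's underside then at 70 mm). The prongs are 10 mm thick, at y = -40 and +40 mm, point to -x (this point's axes) and run level from x = -22 to +22, top side at 230 mm.
- tips (a point): Midway between the two upturned ends of the prongs: 36 mm to -x of the seat point; the tips reach 252 mm above the counter. Behind the seat point the prongs rise 10 mm to a cross plate at x = 104 to 116 mm from the seat, 110 mm wide, top at 241 mm, on a post. The stand's foot is a drip tray 12 mm high.
- jar: Small glass jar with steel lid, 44 mm across, 60 mm high, a bystander among the boxes. Origin: centre of its underside.
- bottle: White bottle, 60 mm across, 170 mm high, a bystander beyond the basket. Origin: centre of its underside.
- cup: Open steel cup, 68 mm across, 75 mm high, a bystander beyond the basket. Origin: centre of its underside.
There are look-alikes about, which are no part of the job. Leave any orange or red look-alike of the box3 alone.

How it is judged:
By the outcome, as a careful person would: the job done as asked, in the order asked, and still so for the second after the job is handed in, with the robot touching nothing.
Of box1, box2, box3, box4 only 2 to 4 are there at a start; the rules pass over those that are not, and their reading is None.
At some moment in a run one of box1, box2, box3, box4, bar may be knocked a few centimetres aside while the robot is not near it.
It also fails if it takes over 210 s, if anything falls off the work surface, if the arm or the gripper's body presses on something with over 40 N, if the wrist force passes 120 N, or if a joint passes its speed limit or range.

## Working session

There is one attempt and no reset: what is moved stays moved. The work goes in short steps, Python scripts to look and compute and a shell command to move; the robot and the scene stay as the last step left them, time stands still between calls to the robot, and variables do not carry over. Pictures are saved under pics/ and viewed, about 12 in all and at most 16, crops included, and the job is handed in when it is done.

```bash
ls; mkdir -p pics; cat > h.py <<'E'
import numpy as np, cv2
from plant import bot
def snap(n):
    s=bot.snapshot(n); s['R']=np.array(s['R']); s['t']=np.array(s['t']); s['n']=n; return s
def K(s): return np.array([[s['fx'],0,s['cx']],[0,s['fy'],s['cy']],[0,0,1.]])
def ray(s,uv):
    p=(np.array(uv,float)-[s['cx'],s['cy']])/[s['fx'],s['fy']]
    q=p.copy()
    for _ in range(20): q=p/(1+s['k1']*(q@q))
    d=s['R'].T@np.r_[q,1]; o=-s['R'].T@s['t']; return o,d
def onz(s,uv,z):
    o,d=ray(s,uv); return o+d*(z-o[2])/d[2]
def proj(s,X):
    c=s['R']@np.array(X,float)+s['t']; q=c[:2]/c[2]; q=q*(1+s['k1']*(q@q)); return q*[s['fx'],s['fy']]+[s['cx'],s['cy']]
def tri(s1,u1,s2,u2):
    o1,d1=ray(s1,u1);o2,d2=ray(s2,u2)
    a=np.linalg.lstsq(np.c_[d1,-d2],o2-o1,rcond=None)[0]
    p,q=o1+d1*a[0],o2+d2*a[1]; return (p+q)/2,np.linalg.norm(p-q)
def save(s,name,crop=None,k=1):
    im=s['image'][:,:,::-1]
    if crop: x0,y0,x1,y1=crop; im=im[y0:y1,x0:x1]
    cv2.imwrite('pics/'+name,cv2.resize(im,None,fx=k,fy=k,interpolation=cv2.INTER_CUBIC))
E
python3 - <<'E'
from h import *
print(bot.observe(), bot.tip_reach)
for n in('scene','side'):
    s=snap(n); save(s,n+'0.png',k=1.4); np.save(n+'0.npy',s,allow_pickle=True)
    print(n,s['fx'],s['k1'],-s['R'].T@s['t'],s['R'][2])
E
```

```text
pics
{'clock': 0.0, 'joint_positions': array([-8.45849066e-02,  3.51268394e-01,  1.65242714e+00,  1.24986367e-05,
        1.13910961e+00, -8.45845598e-02]), 'dq': array([4.34339862e-05, 1.45764612e-04, 3.29091919e-04, 6.17919514e-05,
       6.47417730e-04, 1.33130071e-03]), 'joint_efforts': array([ 1.33101348e-03, -5.06107914e+01, -2.91406649e+01,  6.01447425e-06,
        4.57781483e-03,  4.96419239e-05]), 'position': array([5.49691202e-01, 6.28261432e-05, 2.52739639e-01]), 'eef_rot': array([-4.67022835e-04,  7.07108625e-01,  7.07104677e-01, -3.86593584e-04]), 'force': array([ 0.0127122 , -0.46390231, -0.3747771 ]), 'torque': array([0.00170659, 0.00634471, 0.0709715 ]), 'finger_gap': 0.08531517068140922} 0.022
scene 399.23579963627435 -0.06487073885385597 [1.1364224  0.45360077 1.04333711] [-0.4615538  -0.38517222 -0.79913106]
side 441.23012863676723 -0.14447101753367966 [0.27041897 1.05126512 0.89753883] [ 0.28028844 -0.78389466 -0.55402848]
```

View pics/scene0.png

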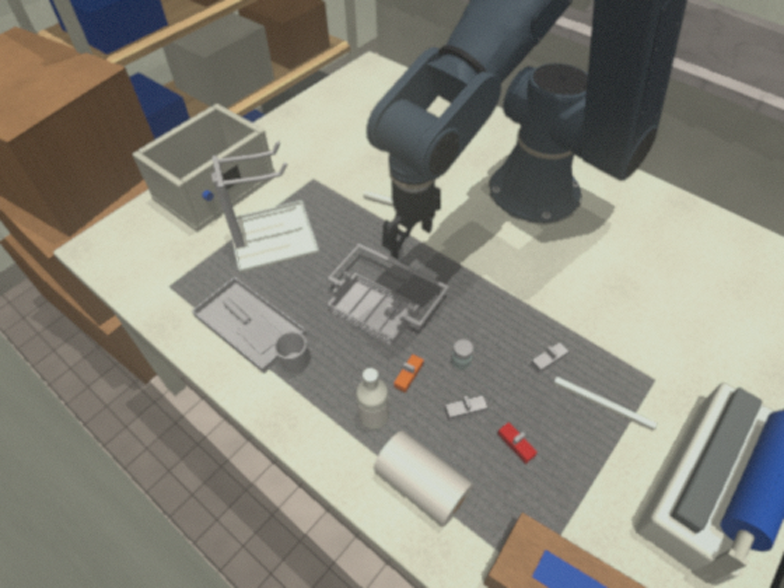

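View pics/side0.png

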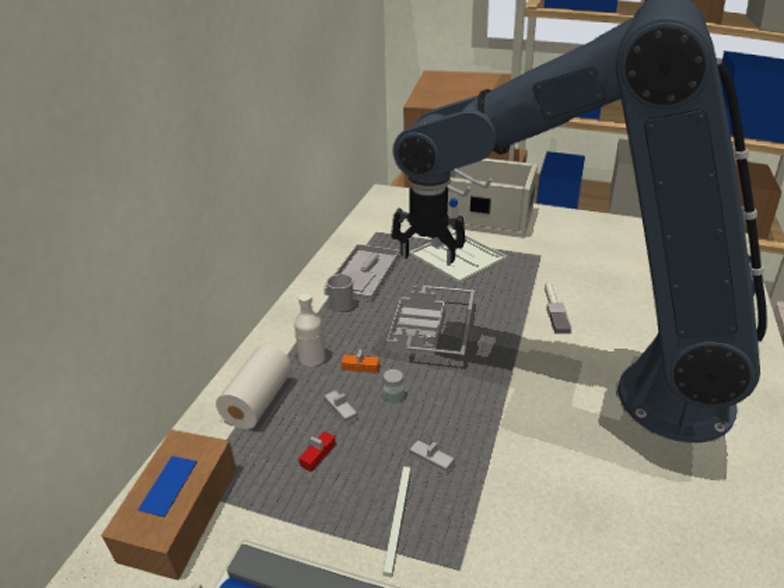

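Scene: basket at about (388,292), stand at (270,220), grey boxes at (466,407) and (550,356), orange and red look-alikes at (409,372) and (517,441), bar at (605,402). The object on the tray at (237,310) is unclear, as is the basket's inside, so I'm enlarging both.

```bash
python3 - <<'E'
from h import *
a=np.load('scene0.npy',allow_pickle=True).item();b=np.load('side0.npy',allow_pickle=True).item()
f=lambda s,c:cv2.resize(s['image'][c[1]:c[3],c[0]:c[2],::-1],(400,300),interpolation=cv2.INTER_CUBIC)
im=np.vstack([np.hstack([f(a,(130,160,330,310)),f(b,(230,165,370,270))]),np.hstack([f(a,(270,225,430,345)),f(b,(200,240,340,345))])])
cv2.imwrite('pics/c1.png',im)
E
```

```text
(no output)
```

View pics/c1.png

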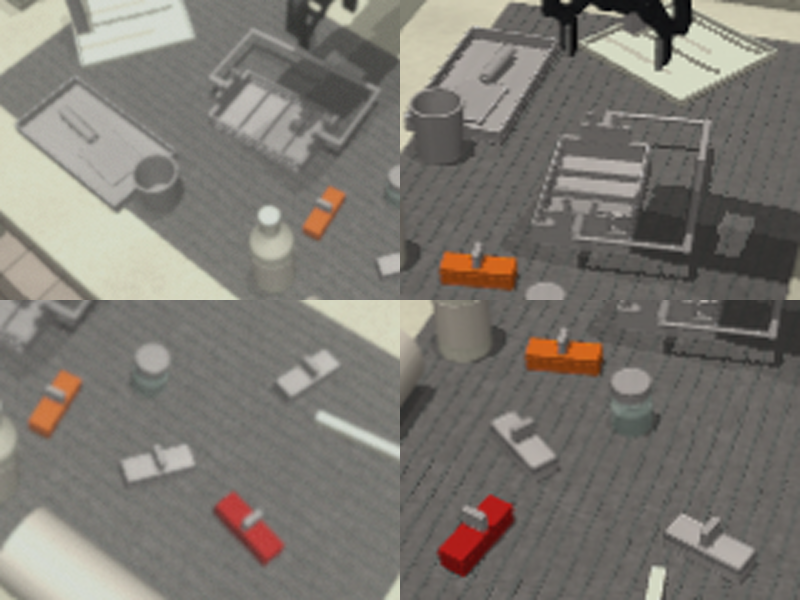

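```bash
python3 - <<'E'
from h import *
a=np.load('scene0.npy',allow_pickle=True).item();b=np.load('side0.npy',allow_pickle=True).item()
p=lambda s,u,v,z:print(np.round(onz(s,(u/1.4,v/1.4),z),3),(u,v),z)
for u,v in((466,407),(550,356)): p(a,u,v,.024)
for u,v in((340,405),(431,456)): p(b,u,v,.024)
p(b,347*1.4,247*1.4,.02); x=onz(b,(347,247),.02);print(proj(a,x)*1.4)
for u,v,z in((558,381,.014),(652,426,.014),(463,350,.06),(237,310,.02),(370,375,.17),(291,340,.075)): p(a,u,v,z)
for u,v in((409,470),(388,571)): p(b,u,v,.014)
E
```

```text
[0.667 0.238 0.024] (466, 407) 0.024
[0.457 0.308 0.024] (550, 356) 0.024
[0.661 0.237 0.024] (340, 405) 0.024
[0.452 0.311 0.024] (431, 456) 0.024
[ 0.419 -0.038  0.02 ] (485.79999999999995, 345.79999999999995) 0.02
[431.08220795 268.27697779]
[0.493 0.351 0.014] (558, 381) 0.014
[0.464 0.55  0.014] (652, 426) 0.014
[0.582 0.166 0.06 ] (463, 350) 0.06
[ 0.796 -0.306  0.02 ] (237, 310) 0.02
[0.791 0.1   0.17 ] (370, 375) 0.17
[ 0.794 -0.119  0.075] (291, 340) 0.075
[0.483 0.347 0.014] (409, 470) 0.014
[0.455 0.551 0.014] (388, 571) 0.014
```

```bash
python3 -m creep '[[[0,-0.05,0.05],0,100],[[0,-0.05,0.05],0,100],[[0,-0.05,0.05],0,100],[[0,-0.05,0],0,100],[[0,-0.05,0],0,100],[[0,0,0],0,100]]' 40; python3 - <<'E'
from h import *
for n in('scene','side','wrist'):
    s=snap(n); save(s,n+'1.png',k=1.4); np.save(n+'1.npy',s,allow_pickle=True)
a=np.load('scene1.npy',allow_pickle=True).item();b=np.load('side1.npy',allow_pickle=True).item()
f=lambda s,c:cv2.resize(s['image'][c[1]:c[3],c[0]:c[2],::-1],(800,600),interpolation=cv2.INTER_CUBIC)
cv2.imwrite('pics/c2.png',np.vstack([cv2.resize(f(a,(130,150,350,310)),(640,300)),cv2.resize(f(b,(230,165,410,270)),(640,300))]))
E
```

```text
clock: 0.7
position: [0.5493, -0.2109, 0.3587]
eef_rot: [-0.0, 0.709, 0.705, -0.001]
force: [-0.2, 0.6, -0.3]
finger_gap: 0.0851
```

View pics/c2.png

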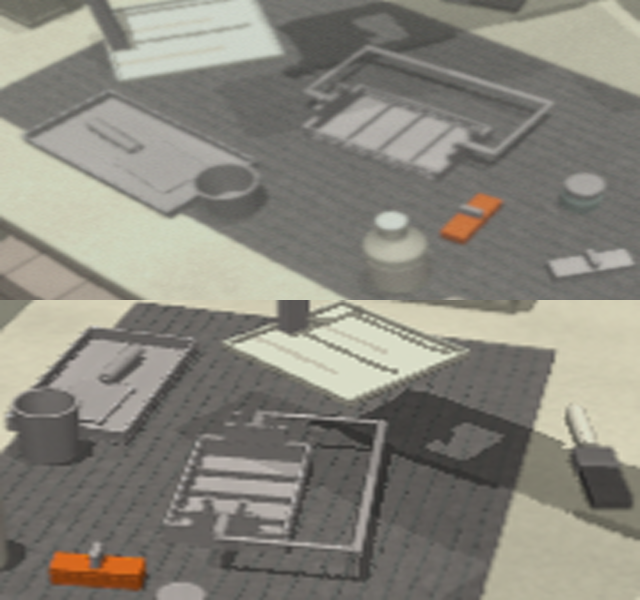

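Only two bur boxes are visible, because the pale thing near the robot was a gap in the shadow and the tray item is a round tool. Next I estimate the basket and stand poses and look through the wrist camera.

```bash
python3 - <<'E'
from h import *
L=lambda n:np.load(n+'.npy',allow_pickle=True).item()
a,b,w=L('scene1'),L('side1'),L('wrist1')
print('bail',[np.round(onz(a,u,.045),3) for u in((256.5,176.7),(319,204.4))],[np.round(onz(b,u,.045),3) for u in((338.3,207.7),(331.2,251.8))])
a0=L('scene0')
print('stand',[np.round(onz(a0,(u/1.4,v/1.4),z),3) for u,v,z in((279,148,.252),(285,168,.252),(217,160,.241),(217,180,.241))])
print('wcam',-w['R'].T@w['t'],w['R'],w['fx'])
for X in((0.55,-.21,.0),(.5,0,.05)): print(proj(w,X))
f=lambda s,c:cv2.resize(s['image'][c[1]:c[3],c[0]:c[2],::-1],(400,300),interpolation=cv2.INTER_CUBIC)
im=np.vstack([np.hstack([f(a,(90,80,270,215)),f(b,(280,80,400,170))]),np.hstack([f(w,(0,0,560,420)),f(a,(200,60,560,330))])])
cv2.imwrite('pics/c3.png',im)
E
```

```text
bail [array([ 0.494, -0.201,  0.045]), array([0.457, 0.033, 0.045])] [array([ 0.485, -0.212,  0.045]), array([0.456, 0.029, 0.045])]
stand [array([ 0.514, -0.408,  0.252]), array([ 0.554, -0.347,  0.252]), array([ 0.622, -0.5  ,  0.241]), array([ 0.666, -0.446,  0.241])]
wcam [ 0.55009532 -0.13982767  0.47902578] [[ 9.99998206e-01 -1.64289624e-03 -9.42595925e-04]
 [-1.33604487e-03 -9.64576517e-01  2.63799845e-01]
 [-1.34260167e-03 -2.63798113e-01 -9.64576981e-01]] 324.4679263498285
[279.36626967 165.82689106]
[236.24315369  -7.19500897]
```

View pics/c3.png

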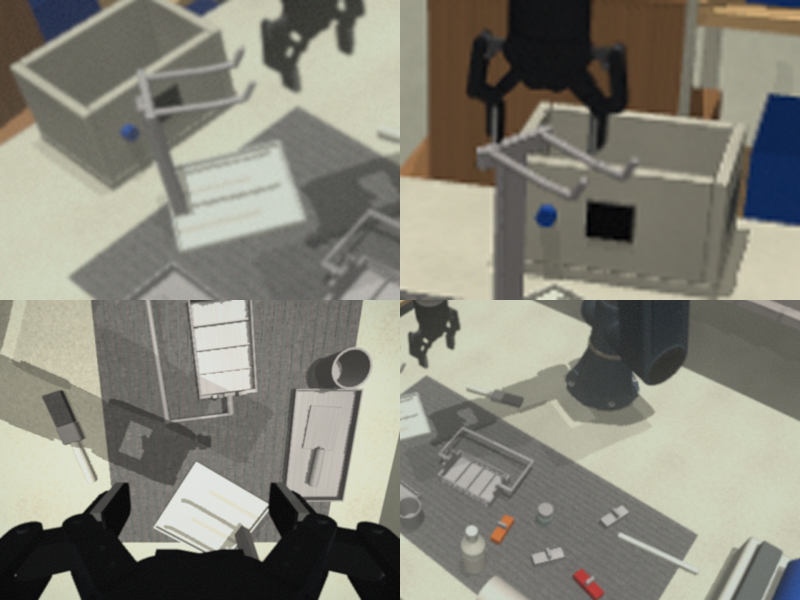

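Stand tips are at about (0.534,-0.378), basket at about (0.593,-0.071) with yaw around 8°. I move above the boxes for a close wrist look.

```bash
python3 -m creep '[[[0,0.05,0],0,100],[[0,0.05,0],0,100],[[0,0.05,0],0,100],[[0,0.05,0],0,100],[[0,0.05,0],0,100],[[0,0.05,0],0,100],[[0,0.05,0],0,100],[[0,0.05,0],0,100],[[0,0,0],0,100],[[0,0,0],0,100]]' 40; python3 - <<'E'
from h import *
s=snap('wrist'); save(s,'w2.png',k=1.4); np.save('w2.npy',s,allow_pickle=True)
E
```

```text
clock: 1.85
position: [0.549, 0.1959, 0.3592]
eef_rot: [-0.0, 0.706, 0.708, -0.0]
force: [0.7, -1.2, -0.4]
finger_gap: 0.0854
```

View pics/w2.png

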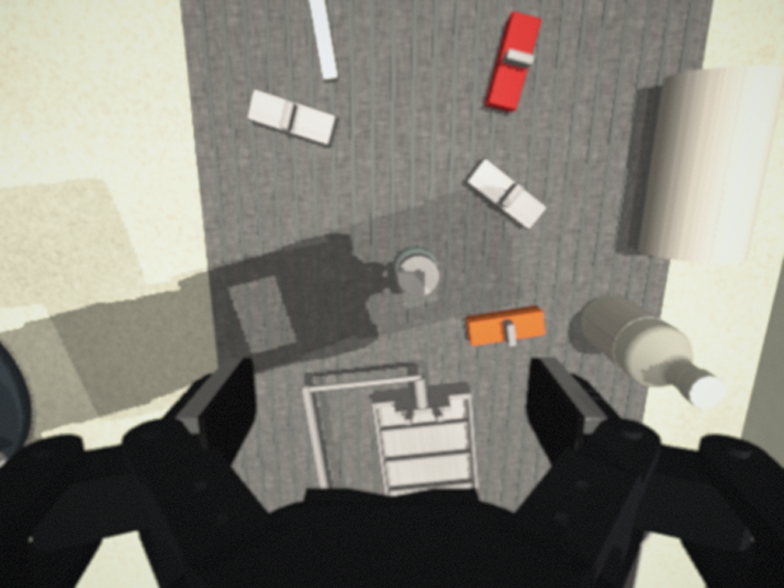

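The wrist view shows grey box A at (291,117), grey box B at (506,193), the bar end at (327,75), jar (418,273), and red (514,61) and orange (506,326) look-alikes. The two grey boxes are the ones meant.

```bash
cat >> h.py <<'E'
def boxes(s,roi,z,thr=150,amin=300,amax=1e9):
    """bright low-saturation blobs in roi -> centre, yaw of long side, sizes on plane z"""
    x0,y0,x1,y1=roi; im=s['image'][y0:y1,x0:x1]; m=((im.min(2)>thr)&(np.ptp(im.astype(int),2)<40)).astype(np.uint8)
    m=cv2.morphologyEx(m,cv2.MORPH_CLOSE,np.ones((7,7)))
    for c in cv2.findContours(m,0,2)[0]:
        if not amin<cv2.contourArea(c)<amax: continue
        P=np.array([onz(s,p,z)[:2] for p in c.reshape(-1,2)+[x0,y0]]).astype(np.float32)
        (cx,cy),(w,h),an=cv2.minAreaRect(P*1000)
        if w<h: an+=90; w,h=h,w
        print('centre',np.round([cx,cy],1),'yaw',round((an+90)%180-90,1),'size',round(w,1),round(h,1))
E
python3 - <<'E'
from h import *
s=np.load('w2.npy',allow_pickle=True).item()
boxes(s,(165,55,250,110),.024); boxes(s,(325,105,400,170),.024)
a=np.load('scene1.npy',allow_pickle=True).item()
boxes(a,(310,235,420,310),.024)
boxes(a,(390,265,475,310),.014)
E
```

```text
centre [454.2 305.3] yaw -17.4 size 79.8 27.7
centre [664.1 234.4] yaw -36.1 size 80.2 28.5
centre [458.6 467.1] yaw -51.4 size 238.7 140.2
```

Both sizes match (80×28). Going to box A, turning the jaws to -17.4°.

```bash
python3 -m creep '[[[-0.024,0.027,-0.03],-0.076,40],[[-0.024,0.027,-0.03],-0.076,40],[[-0.024,0.027,-0.03],-0.076,40],[[-0.023,0.028,-0.03],-0.076,40],[[0,0,-0.045],0,40],[[0,0,-0.045],0,40],[[0,0,-0.04],0,40],[[0,0,0],0,40],[[0,0,0],0,40]]' 40; python3 - <<'E'
from h import *
s=snap('wrist'); save(s,'w3.png',k=1.2); np.save('w3.npy',s,allow_pickle=True)
print(bot.observe()['eef_rot'])
E
```

```text
clock: 2.8
position: [0.4555, 0.3025, 0.1103]
eef_rot: [0.0, 0.806, 0.592, -0.0]
force: [0.2, -0.5, 1.2]
finger_gap: 0.0341
[1.66305585e-04 8.06244578e-01 5.91581226e-01 1.14266574e-03]
```

View pics/w3.png

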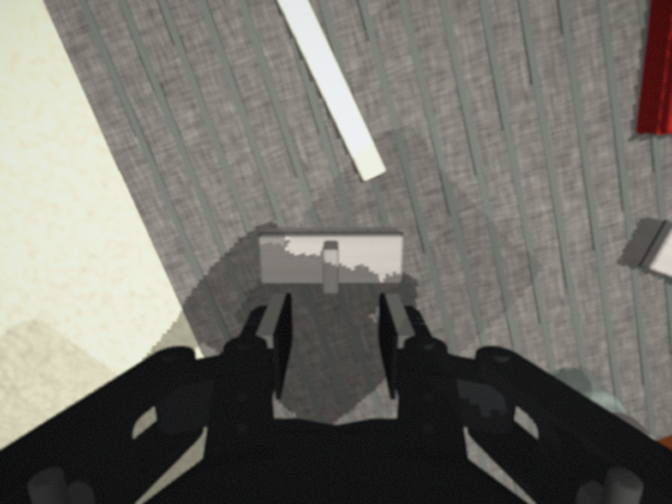

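Box lies square to the jaws: case corners at (259,234)–(403,283), tab at (331,245). I check the centre.

```bash
python3 - <<'E'
from h import *
s=np.load('w3.npy',allow_pickle=True).item()
c=[onz(s,(u/1.2,v/1.2),.024)[:2] for u,v in((259,236),(403,235),(403,283),(259,283))]
print(np.round(c,4),np.mean(c,0)); print([np.linalg.norm(c[i]-c[i-1]) for i in range(4)])
print('tab',np.round([onz(s,(u/1.2,v/1.2),.044)[:2] for u,v in((331,242),(331,278))],4))
E
```

```text
[[0.421  0.3306]
 [0.4962 0.3075]
 [0.4891 0.2805]
 [0.4115 0.3049]] [0.45445398 0.30587314]
[np.float64(0.02736563559966264), np.float64(0.07864745457278659), np.float64(0.027921588056843395), np.float64(0.0813509726705897)]
tab [[0.4593 0.3205]
 [0.4536 0.3024]]
```

```bash
python3 -m creep '[[[0,0.001,-0.03],0,40],[[0,0,-0.028],0,40],[[0,0,0],0,40],[[0,0,0],0,40],[[0,0,0],0,40]]' 40
```

```text
clock: 3.35
position: [0.4562, 0.3045, 0.0537]
eef_rot: [0.0, 0.806, 0.592, 0.002]
force: [-0.5, 0.5, 0.2]
finger_gap: 0.0345
```

```bash
python3 -m creep '[[[-0.001,0.001,-0.002],0,0],[[0,0,0],0,0],[[0,0,0],0,0],[[0,0,0],0,0],[[0,0,0],0,0],[[0,0,0],0,0],[[0,0,0],0,0],[[0,0,0],0,0]]' 50
```

```text
clock: 4.15
position: [0.4544, 0.3053, 0.0504]
eef_rot: [0.0, 0.806, 0.592, 0.001]
force: [-1.3, 0.1, 6.8]
finger_gap: 0.0069
```

```bash
python3 -m creep '[[[0,0,0.03],0,0],[[0,0,0.05],0,0],[[0,0,0.05],0,0],[[0,0,0.05],0,0],[[0.015,-0.045,0.01],0.07,0],[[0.015,-0.045,0.01],0.07,0],[[0.015,-0.045,0.01],0.07,0],[[0.015,-0.045,0.01],0.07,0],[[0.015,-0.045,0.01],0.07,0],[[0.015,-0.045,0.01],0.07,0],[[0.015,-0.045,0],0,0],[[0.015,-0.045,0],0,0]]' 50;  python3 -m creep '[[[0.008,-0.048,0],0,0],[[0.008,-0.048,0],0,0],[[0,-0.048,0],0,0],[[0,-0.048,0],0,0],[[0,0,0],0,0],[[0,0,0],0,0]]' 50; python3 - <<'E'
from h import *
s=snap('wrist'); save(s,'w4.png',k=1.4); np.save('w4.npy',s,allow_pickle=True)
E
```

```text
clock: 5.35
position: [0.5742, -0.057, 0.2901]
eef_rot: [0.0, 0.665, 0.747, 0.0]
force: [-0.1, 0.7, -0.8]
finger_gap: 0.0067
clock: 5.95
position: [0.5896, -0.2477, 0.2892]
eef_rot: [-0.0, 0.666, 0.746, 0.0]
force: [0.5, 0.1, -1.5]
finger_gap: 0.007
```

View pics/w4.png

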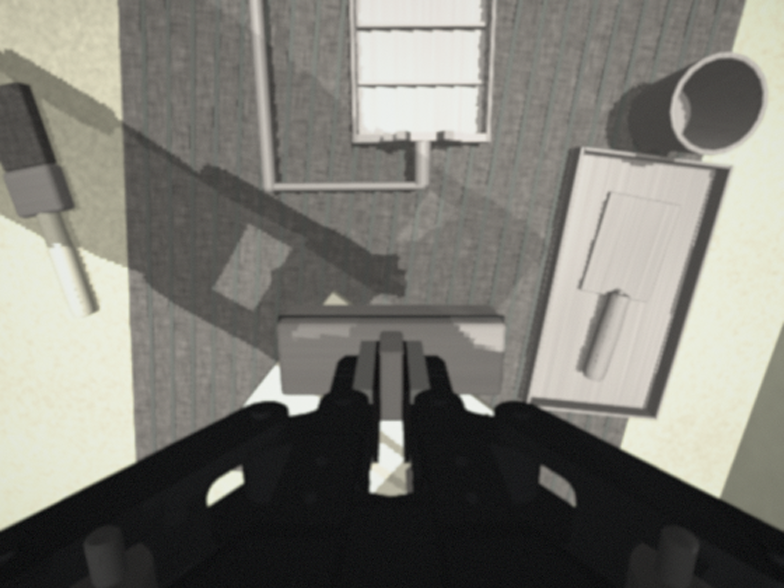

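Box A is held square, and the basket's lanes are visible (dividers at rows 29 and 85, end plate at row 137, bail corner at (267,187)). Now computing the basket's pose.

```bash
python3 - <<'E'
from h import *
s=np.load('w4.npy',allow_pickle=True).item()
def P(z,*uv): return np.array([onz(s,(u/1.4,v/1.4),z)[:2]*1000 for u,v in uv])
ang=lambda p:np.degrees(np.arctan2(*(p[1]-p[0])[::-1]))
d1=P(.014,(361,29),(481,29));d2=P(.014,(361,85),(480,84))
print('div -21+..',d1.round(1),ang(d1),d2.round(1),ang(d2))
w=P(.034,(350,0),(353,140)); print('front wall outer top z.034?',w.round(1),ang(w))
w=P(.03,(494,0),(489,137)); print('back wall outer top',w.round(1),ang(w))
c=P(.045,(257,0),(268,187)); print('crossbar',c.round(1),ang(c))
print('bail corner, pivot',P(.045,(268,187),(421,185)).round(1))
E
```

```text
div -21+.. [[547.4 -82.9]
 [640.7 -72.1]] 6.590171354767663 [[ 551.4 -123.3]
 [ 646.5 -111.6]] 7.03160950887778
front wall outer top z.034? [[ 539.3  -69.7]
 [ 550.6 -166.9]] -83.36665721909226
back wall outer top [[ 644.7  -56.3]
 [ 657.4 -152.1]] -82.45886763569167
crossbar [[ 474.8  -80.4]
 [ 488.5 -209.9]] -83.96721392244473
bail corner, pivot [[ 488.5 -209.9]
 [ 607.6 -194.7]]
```

Basket centre comes to about (0.594,-0.0765) with yaw 7.0°, and the walls, dividers and bail agree to about 1 mm. Lane +21 is at (0.5914,-0.0557).

```bash
python3 -m creep '[[[0,0.048,0],0.008,0],[[0,0.048,0],0,0],[[0.001,0.048,0],0,0],[[0.001,0.048,0],0,0],[[0,0,-0.05],0,0],[[0,0,-0.05],0,0],[[0,0,-0.05],0,0],[[0,0,-0.02],0,0],[[0,0,0],0,0],[[0,0,0],0,0],[[0,0,0],0,0]]' 50; python3 - <<'E'
from h import *
s=snap('side'); np.save('s5.npy',s,allow_pickle=True); a=snap('scene')
f=lambda s,c:cv2.resize(s['image'][c[1]:c[3],c[0]:c[2],::-1],(400,400),interpolation=cv2.INTER_CUBIC)
cv2.imwrite('pics/c5.png',np.hstack([f(s,(250,170,370,290)),f(a,(210,150,340,280))]))
E
```

```text
clock: 7.1
position: [0.593, -0.0547, 0.1215]
eef_rot: [0.001, 0.662, 0.75, 0.001]
force: [-0.3, 0.2, -0.6]
finger_gap: 0.0068
```

View pics/c5.png

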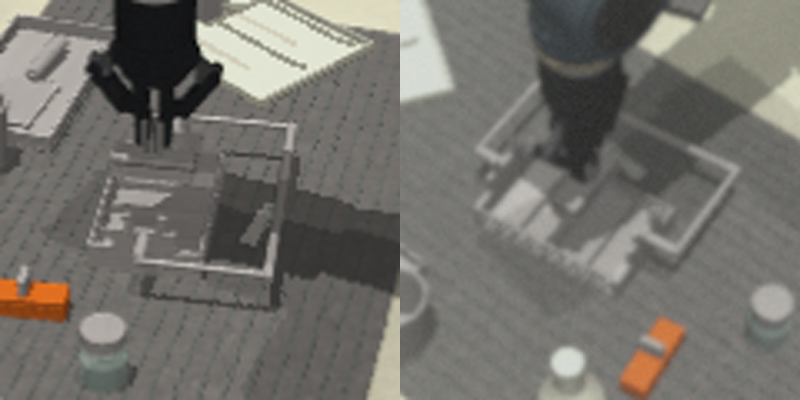

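Box hangs over the middle of the basket, clear of the walls. Lowering.

```bash
python3 -m creep '[[[-0.0015,-0.001,-0.02],0,0],[[0,0,-0.02],0,0],[[0,0,-0.02],0,0],[[0,0,-0.004],0,0],[[0,0,0],0,0],[[0,0,0],0,0],[[0,0,0],0,0]]' 50
```

```text
clock: 7.9
position: [0.5911, -0.0561, 0.0566]
eef_rot: [0.001, 0.662, 0.75, 0.0]
force: [-0.0, -0.5, -0.9]
finger_gap: 0.0066
```

```bash
python3 -m creep '[[[0,0,-0.0015],0,0],[[0,0,0],0,0],[[0,0,0],0,20],[[0,0,0],0,25],[[0,0,0],0,30],[[0,0,0],0,30]]' 50; python3 -m creep '[[[0,0,0.02],0,30],[[0,0,0.04],0,30],[[0,0,0.05],0,30],[[0,0,0.05],0,30],[[0,0,0.05],0,30],[[0.013,0.046,0],-0.12,40],[[0.013,0.046,0],-0.12,40],[[0.013,0.046,0],-0.12,40],[[0.013,0.046,0],-0.12,40],[[0.013,0.046,0],-0.12,40],[[0.005,0.046,-0.01],-0.12,40],[[0.002,0.014,-0.04],-0.03,40]]'
```

```text
clock: 8.5
position: [0.5904, -0.056, 0.0538]
eef_rot: [-0.0, 0.662, 0.75, -0.0]
force: [0.5, 0.1, 0.6]
finger_gap: 0.0255
clock: 9.7
position: [0.6639, 0.2388, 0.217]
eef_rot: [0.0, 0.891, 0.454, 0.004]
force: [0.9, -0.5, -0.3]
finger_gap: 0.0341
```

```bash
python3 -m creep '[[[0,-0.004,-0.04],0,40],[[0,0,-0.04],0,40],[[0,0,-0.025],0,40],[[0,0,0],0,40],[[0,0,0],0,40]]'; python3 - <<'E'
from h import *
s=snap('wrist'); np.save('w6.npy',s,allow_pickle=True); save(s,'w6.png',k=1.2)
boxes(s,(180,150,360,250),.024,thr=110)
E
```

```text
clock: 10.2
position: [0.6628, 0.2301, 0.1096]
eef_rot: [0.0, 0.89, 0.455, 0.0]
force: [0.4, -0.0, 0.3]
finger_gap: 0.0337
centre [665.2 244.9] yaw -35.8 size 121.8 67.0
```

View pics/w6.png

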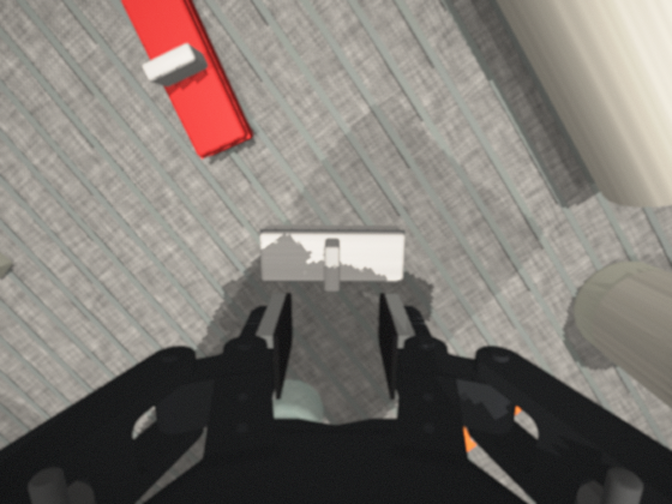

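Box B is centred below the jaws at (333,257); it is 3–4 mm ahead of the TCP. Descend and grip.

```bash
python3 -m creep '[[[0.002,0.0035,-0.03],0,40],[[0,0,-0.027],0,40],[[0,0,0],0,40],[[0,0,0],0,40],[[0,0,0],0,0],[[0,0,0],0,0],[[0,0,0],0,0],[[0,0,0],0,0],[[0,0,0],0,0],[[0,0,0],0,0],[[0,0,0],0,0]]' 50
```

```text
clock: 11.35
position: [0.6656, 0.2337, 0.0542]
eef_rot: [0.0, 0.89, 0.455, 0.002]
force: [-0.6, 0.2, 6.1]
finger_gap: 0.0064
```

```bash
python3 -m creep '[[[0,0,0.03],0,0],[[0,0,0.05],0,0],[[0,0,0.05],0,0],[[0,0,0.05],0,0],[[-0.01,-0.047,0],0.108,0],[[-0.01,-0.047,0],0.108,0],[[-0.01,-0.047,0],0.108,0],[[-0.01,-0.047,0],0.108,0],[[-0.01,-0.047,0],0.108,0],[[-0.01,-0.047,0],0.108,0],[[-0.01,-0.048,0],0.102,0]]' 50;  python3 -m creep '[[[0,0,-0.045],0,0],[[0,0,-0.045],0,0],[[0,0,-0.02],0,0],[[0,0,0],0,0],[[0,0,0],0,0]]' 50
```

```text
clock: 12.45
position: [0.5939, -0.0983, 0.233]
eef_rot: [0.001, 0.66, 0.751, 0.0]
force: [-0.6, 0.4, -1.2]
finger_gap: 0.0066
clock: 12.95
position: [0.5951, -0.0967, 0.1232]
eef_rot: [0.001, 0.662, 0.75, 0.0]
force: [1.0, 1.0, -0.4]
finger_gap: 0.0062
```

```bash
python3 -m creep '[[[0.0015,-0.001,-0.02],0,0],[[0,0,-0.02],0,0],[[0,0,-0.02],0,0],[[0,0,-0.004],0,0],[[0,0,0],0,0],[[0,0,0],0,0],[[0,0,0],0,0]]' 50; python3 -m creep '[[[0,0,-0.0015],0,0],[[0,0,0],0,0],[[0,0,0],0,0],[[0,0,0],0,20],[[0,0,0],0,25],[[0,0,0],0,30],[[0,0,0],0,30]]' 50
```

```text
clock: 13.65
position: [0.5967, -0.0977, 0.0593]
eef_rot: [0.001, 0.662, 0.75, 0.001]
force: [-0.1, 0.5, -0.9]
finger_gap: 0.0064
clock: 14.35
position: [0.5959, -0.0975, 0.0563]
eef_rot: [-0.0, 0.662, 0.75, -0.0]
force: [0.3, 0.4, -0.4]
finger_gap: 0.0257
```

```bash
python3 -m creep '[[[0,0,0.02],0,30],[[0,0,0.04],0,30],[[0,0,0.05],0,40],[[0,0,0.05],0,40],[[-0.015,0.047,0.02],-0.02,40],[[-0.015,0.047,0.02],0,40],[[-0.015,0.047,0.02],0,40],[[-0.015,0.047,0.02],0,40],[[-0.015,0.047,0],0,40],[[-0.015,0.047,0],0,40],[[-0.015,0.047,0],0,40],[[-0.01,0.04,0],0,40]]'; python3 -m creep '[[[0,0.04,0],0,40],[[0,0,0],0,40],[[0,0,0],0,40]]'; python3 - <<'E'
from h import *
s=snap('wrist'); np.save('w7.npy',s,allow_pickle=True);b=snap('side');a=snap('scene');np.save('s7.npy',b,allow_pickle=True);np.save('a7.npy',a,allow_pickle=True)
f=lambda s,c:cv2.resize(s['image'][c[1]:c[3],c[0]:c[2],::-1],(400,300),interpolation=cv2.INTER_CUBIC)
im=np.vstack([np.hstack([f(s,(0,0,560,420)),f(b,(240,190,380,295))]),np.hstack([f(a,(210,150,370,270)),f(b,(200,280,400,430))])])
cv2.imwrite('pics/c7.png',im)
E
```

```text
clock: 15.55
position: [0.4834, 0.2622, 0.2917]
eef_rot: [-0.0, 0.669, 0.743, 0.0]
force: [0.6, -0.0, 0.0]
finger_gap: 0.0345
clock: 15.85
position: [0.4843, 0.3005, 0.2911]
eef_rot: [-0.0, 0.669, 0.743, -0.0]
force: [-0.6, -0.1, 0.4]
finger_gap: 0.0346
```

View pics/c7.png

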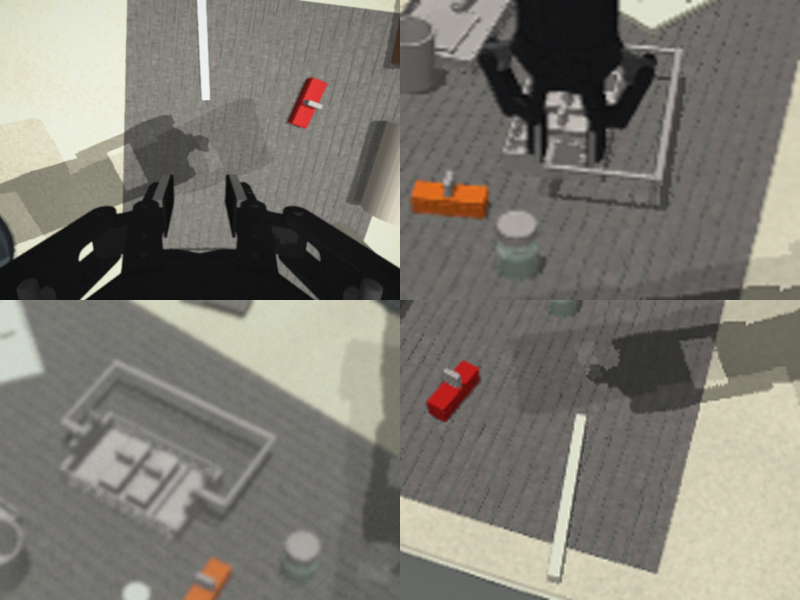

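Both boxes lie flat in lanes ±21 (scene crop (118,455) and (150,470)), and the basket looks unmoved. Next is the bar.

```bash
python3 - <<'E'
from h import *
s=np.load('w7.npy',allow_pickle=True).item();b=np.load('s7.npy',allow_pickle=True).item();a=np.load('a7.npy',allow_pickle=True).item()
boxes(s,(250,0,310,160),.014,thr=190)
u=lambda x,y:(200+(x-400)/2,280+(y-300)/2)
print([onz(b,u(x,y),.014).round(4) for x,y in((575,415),(586,416),(561,579),(549,578))])
# basket recheck from scene: bail corners
k=lambda x,y:(210+x*.4,150+(y-300)*.4)
print([onz(a,k(x,y),.05).round(4) for x,y in((117,364),(272,436))])
E
```

```text
centre [479.1 415.6] yaw -81.1 size 149.0 13.5
[array([0.4929, 0.3555, 0.014 ]), array([0.4792, 0.3529, 0.014 ]), array([0.4396, 0.5758, 0.014 ]), array([0.4522, 0.5786, 0.014 ])]
[array([ 0.4924, -0.2002,  0.05  ]), array([0.4608, 0.0351, 0.05  ])]
```

```bash
python3 -m creep '[[[-0.005,0.048,0.01],0.04,40],[[-0.005,0.048,0.02],0,40],[[0,0,0.01],0,40],[[0,0,0],0,40],[[0,0,0],0,40]]'; python3 - <<'E'
from h import *
s=snap('wrist'); np.save('w8.npy',s,allow_pickle=True)
for z in(.014,):
  print(proj(s,(.491,.342,z)),proj(s,(.458,.556,z)))
save(s,'w8.png',k=1.2)
boxes(s,(230,0,340,250),.014,thr=205,amin=600)
E
```

```text
clock: 16.5
position: [0.4752, 0.3926, 0.3302]
eef_rot: [0.0, 0.655, 0.756, -0.0]
force: [-0.1, -1.6, -1.1]
finger_gap: 0.0344
[285.0411056  205.08857125] [284.11575935  33.97608505]
centre [471.7 468. ] yaw -81.8 size 251.8 137.2
```

View pics/w8.png

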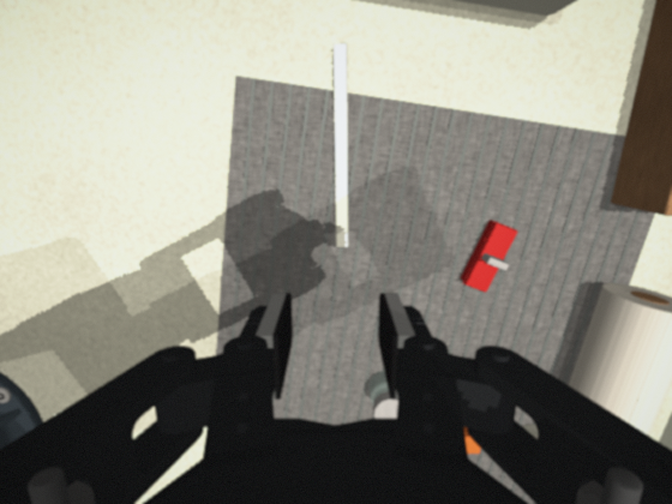

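Bar ends at (341,43) and (343,246) match the predicted centre (0.474,0.449). Descend and grip it at mid-length.

```bash
python3 -m creep '[[[0,0.028,-0.04],0.01,40],[[-0.001,0.028,-0.04],0,40],[[0,0,-0.05],0,40],[[0,0,-0.05],0,40],[[0,0,-0.05],0,40],[[0,0,-0.04],0,40],[[0,0,0],0,40],[[0,0,0],0,40],[[0,0,0],0,40]]'
```

```text
clock: 17.45
position: [0.4752, 0.4504, 0.0634]
eef_rot: [0.0, 0.651, 0.759, 0.002]
force: [-0.2, -0.7, 1.1]
finger_gap: 0.0344
```

```bash
python3 -m creep '[[[-0.001,-0.001,-0.02],0,40],[[0,0,-0.012],0,40],[[0,0,0],0,40],[[0,0,0],0,40],[[0,0,0],0,0],[[0,0,0],0,0],[[0,0,0],0,0],[[0,0,0],0,0],[[0,0,0],0,0],[[0,0,0],0,0]]' 50; python3 -m creep '[[[0,0,0.02],0,0],[[0,0,0.05],0,0],[[0,0,0.05],0,0],[[0,0,0.05],0,0],[[0,0,0.04],0,0],[[0,0,0],0,0],[[0,0,0],0,0]]'
```

```text
clock: 18.45
position: [0.4733, 0.4494, 0.0298]
eef_rot: [0.0, 0.651, 0.759, 0.001]
force: [-1.0, -0.4, 6.9]
finger_gap: 0.0119
clock: 19.15
position: [0.4728, 0.449, 0.2392]
eef_rot: [0.0, 0.651, 0.759, 0.001]
force: [0.6, -0.0, -1.4]
finger_gap: 0.0119
```

```bash
python3 -m creep '[[[0.011,-0.0478,0],-0.003,0],[[0.011,-0.0478,0],-0.003,0],[[0.011,-0.0478,0],-0.003,0],[[0.011,-0.0478,0],-0.003,0],[[0.011,-0.0478,0],-0.003,0],[[0.011,-0.0478,0],-0.003,0],[[0.011,-0.0478,0],-0.003,0],[[0.011,-0.0478,0],-0.003,0],[[0.011,-0.0478,0],-0.003,0],[[0.011,-0.0478,0],-0.003,0],[[0.011,-0.0475,0],-0.003,0],[[0,0,0],0,0]]'; python3 -m creep '[[[0,0,-0.05],0,0],[[0,0,-0.05],0,0],[[0,0,-0.02],0,0],[[0,0,0],0,0],[[0,0,0],0,0],[[0,0,0],0,0]]';python3 - <<'E'
from h import *
b=snap('side');a=snap('scene');np.save('s9.npy',b,allow_pickle=True);np.save('a9.npy',a,allow_pickle=True);w=snap('wrist');np.save('w9.npy',w,allow_pickle=True)
f=lambda s,c:cv2.resize(s['image'][c[1]:c[3],c[0]:c[2],::-1],(400,300),interpolation=cv2.INTER_CUBIC)
im=np.vstack([np.hstack([f(a,(210,150,350,255)),f(b,(240,170,380,275))]),cv2.resize(w['image'][:,:,::-1],(800,600))[0:300]])
cv2.imwrite('pics/c9.png',im)
E
```

```text
clock: 20.35
position: [0.5937, -0.0815, 0.2364]
eef_rot: [-0.001, 0.665, 0.747, -0.001]
force: [-0.6, 0.8, -0.5]
finger_gap: 0.0121
clock: 20.95
position: [0.5945, -0.0765, 0.12]
eef_rot: [0.001, 0.663, 0.749, 0.0]
force: [-0.0, 0.0, 0.0]
finger_gap: 0.0121
```

View pics/c9.png

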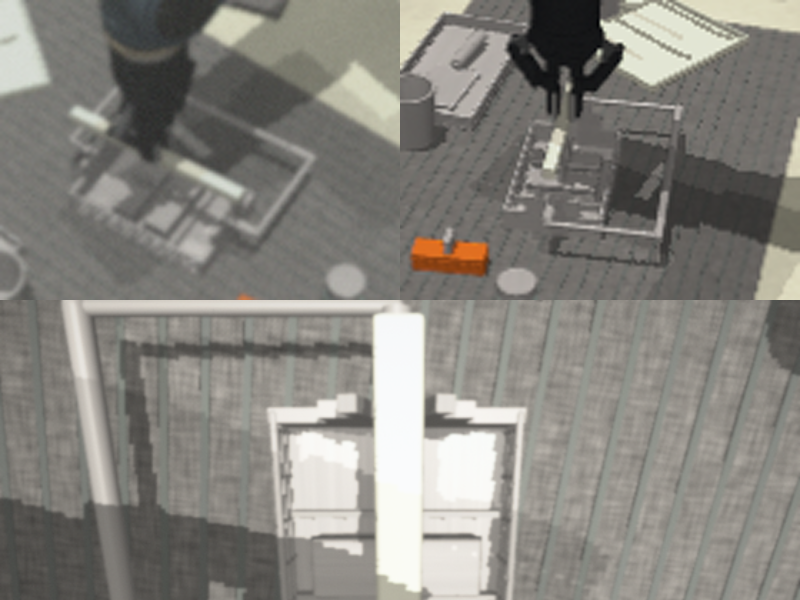

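```bash
python3 - <<'E'
from h import *
s=np.load('w9.npy',allow_pickle=True).item()
c,S=np.cos(np.radians(7)),np.sin(np.radians(7))
def B(u,v,z):
    p=onz(s,(u/1.4286,v/1.4286),z)[:2]*1000-[594,-76.5]; return np.round([c*p[0]+S*p[1],-S*p[0]+c*p[1]],1)
print('bar end',B(400,315-300,.104),'at inner row',B(398,270,.104)); print('arm mid (exp y=122)',B(240,8,.045)); print('plate outer (exp 88.5,z.03)',B(300,113,.03),B(500,111,.03)); print('posts inner x(+-14?) z.069',B(357,100,.069),B(438,99,.069)); print('crossbar (exp -120)',B(72,20,.045),B(105,200,.045))
E
```

```text
bar end [  1.2 105.3] at inner row [ 0.6 36.9]
arm mid (exp y=122) [-58.5 124.4]
plate outer (exp 88.5,z.03) [-41.   88.9] [44.1 89.7]
posts inner x(+-14?) z.069 [-13.4  89. ] [14.4 89.3]
crossbar (exp -120) [-122.4  120.6] [-120.9   53.7]
```

Bar end is at (1,105) mm in basket coordinates (ideal 0,108), and the notch posts are at -13.4/+14.4. I shift 2 mm along +y and lower.

```bash
python3 -m creep '[[[-0.0005,0.002,-0.015],0,0],[[0,0,-0.012],0,0],[[0,0,-0.008],0,0],[[0,0,0],0,0],[[0,0,0],0,0],[[0,0,0],0,0]]'; python3 -m creep '[[[0,0,-0.003],0,0],[[0,0,0],0,0],[[0,0,0],0,0]]'
```

```text
clock: 21.7
position: [0.5933, -0.0745, 0.0833]
eef_rot: [-0.0, 0.663, 0.749, -0.0]
force: [0.1, 0.2, -0.1]
finger_gap: 0.0121
clock: 22.0
position: [0.5937, -0.0746, 0.0817]
eef_rot: [0.0, 0.663, 0.749, 0.0]
force: [-4.5, 0.6, 12.3]
finger_gap: 0.0118
```

Contact at exactly the expected height (0.0817). Release and rise.

```bash
python3 -m creep '[[[0,0,0.001],0,15],[[0,0,0],0,25],[[0,0,0],0,30],[[0,0,0],0,30],[[0,0,0.02],0,30],[[0,0,0.04],0,30],[[0,0,0.04],0,40],[[-0.03,-0.004,0],0,40],[[-0.03,-0.004,0],0,40],[[-0.03,-0.004,0],0,40],[[-0.029,-0.004,0],0,40],[[0,0,0],0,40]]'; python3 -m creep '[[[0,0,0],0,40],[[0,0,-0.04],0,40],[[0,0,-0.03],0,40],[[0,0,0],0,40],[[0,0,0],0,40]]';python3 - <<'E'
from h import *
b=snap('side');a=snap('scene');w=snap('wrist');np.save('w10.npy',w,allow_pickle=True)
f=lambda s,c:cv2.resize(s['image'][c[1]:c[3],c[0]:c[2],::-1],(400,300),interpolation=cv2.INTER_CUBIC)
im=np.vstack([np.hstack([f(a,(210,150,350,255)),f(b,(240,170,380,275))]),cv2.resize(w['image'][:,:,::-1],(800,600))[0:300]])
cv2.imwrite('pics/c10.png',im)
E
```

```text
clock: 23.2
position: [0.4716, -0.0906, 0.1815]
eef_rot: [-0.001, 0.663, 0.748, -0.0]
force: [0.1, 0.1, 1.4]
finger_gap: 0.0344
clock: 23.7
position: [0.4751, -0.0905, 0.112]
eef_rot: [-0.0, 0.663, 0.749, -0.0]
force: [0.1, -0.1, 0.8]
finger_gap: 0.034
```

View pics/c10.png

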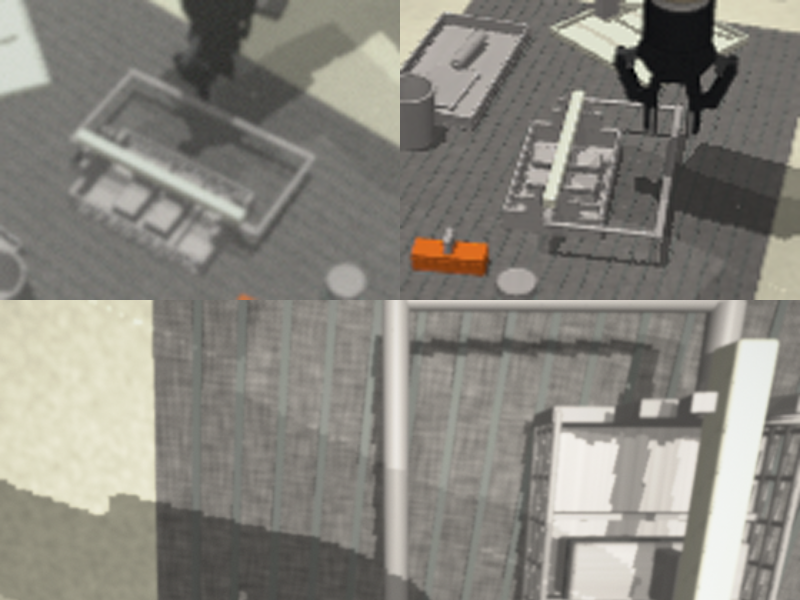

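Bar lies across the basket between both plates; crossbar is centred under the jaws (column 397 of 800). Descend and grip the crossbar.

```bash
python3 -m creep '[[[0,0,-0.03],0,40],[[0,0,-0.03],0,40],[[0,0,-0.004],0,40],[[0,0,0],0,40],[[0,0,0],0,40],[[0,0,0],0,40],[[0,0,0],0,0],[[0,0,0],0,0],[[0,0,0],0,0],[[0,0,0],0,0],[[0,0,0],0,0],[[0,0,0],0,0]]' 20; python3 - <<'E'
from h import *
w=np.load('w10.npy',allow_pickle=True).item()
c,S=np.cos(np.radians(7)),np.sin(np.radians(7))
def B(u,v,z):
    p=onz(w,(u/1.4286,v/1.4286),z)[:2]*1000-[594,-76.5]; return np.round([c*p[0]+S*p[1],-S*p[0]+c*p[1]],1)
print('bar top end if z=.066',B(737,40,.066),B(777,40,.066),'low',B(707,290,.066),'xbar',B(397,20,.05),B(397,250,.05))
E
```

```text
clock: 25.05
position: [0.4744, -0.0906, 0.0479]
eef_rot: [0.0, 0.663, 0.749, -0.0]
force: [-2.5, -0.8, 5.8]
finger_gap: 0.0089
bar top end if z=.066 [ -8.1 107.5] [  5.2 107.6] low [-3.2 22.7] xbar [-119.5  117.4] [-119.6   35.1]
```

Bar reads centred (x≈-1.5, end y 107.5), consistent with seated at z 0.066. Swing the bail along its 120 mm arc, first half.

```bash
python3 -m creep '[[[0.0015,0.0002,0.0188],0,0],[[0.0044,0.0005,0.0183],0,0],[[0.0072,0.0009,0.0174],0,0],[[0.0098,0.0012,0.0161],0,0],[[0.0121,0.0015,0.0143],0,0],[[0,0,0],0,0],[[0,0,0],0,0]]' 20
```

```text
clock: 25.75
position: [0.5088, -0.0864, 0.1322]
eef_rot: [-0.0, 0.663, 0.749, -0.0]
force: [-3.6, -2.5, 1.8]
finger_gap: 0.0088
```

```bash
python3 -m creep '[[[0.0142,0.0017,0.0122],0,0],[[0.0159,0.002,0.0098],0,0],[[0.0173,0.0021,0.0072],0,0],[[0.0182,0.0022,0.0044],0,0],[[0.0186,0.0023,0.0015],0,0],[[0,0,0],0,0],[[0,0,0],0,0],[[0,0,0],0,0]]' 20; python3 - <<'E'
from h import *
for n in('scene','side'): np.save(n+'11.npy',snap(n),allow_pickle=True)
a,b=[np.load(n+'11.npy',allow_pickle=True).item() for n in('scene','side')]
f=lambda s,c:cv2.resize(s['image'][c[1]:c[3],c[0]:c[2],::-1],(400,300),interpolation=cv2.INTER_CUBIC)
g=lambda s,c:cv2.resize(s['image'][c[1]:c[3],c[0]:c[2],::-1],(400,300),interpolation=cv2.INTER_CUBIC)
cv2.imwrite('pics/c11.png',np.vstack([np.hstack([f(a,(200,120,360,240)),f(b,(240,130,400,250))]),np.hstack([g(a,(140,80,260,170)),g(b,(310,90,406,162))])]))
E
```

```text
clock: 26.55
position: [0.5947, -0.0758, 0.1689]
eef_rot: [0.001, 0.663, 0.749, 0.001]
force: [-0.7, 3.0, 16.9]
finger_gap: 0.0091
```

View pics/c11.png

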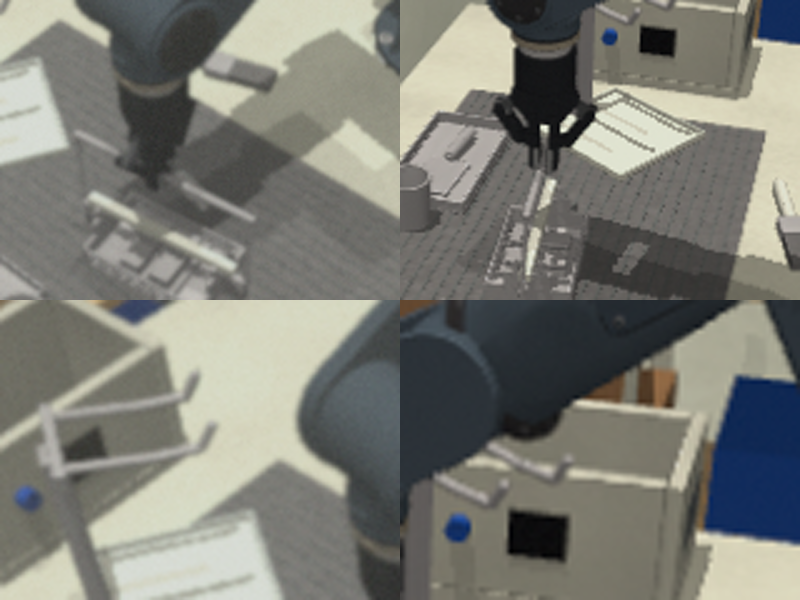

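Bail is upright and the basket stands with bar and boxes in place; the stand's prong tips are at (196,375) and (212,428) in the scene crop, with no change to their surroundings. Triangulate the stand from these and the side view.

```bash
python3 - <<'E'
from h import *
L=lambda n:np.load(n+'.npy',allow_pickle=True).item()
a,b,a1,b1=L('scene11'),L('side11'),L('scene1'),L('side1')
A=lambda u,v:(140+u*.3,80+(v-300)*.3); Bn=lambda u,v:(310+(u-400)*.24,90+(v-300)*.24)
B1=lambda u,v:(280+(u-400)*.3,80+v*.3); A1=lambda u,v:(90+u*.45,80+v*.45)
pr=lambda n,r:print(n,r[0].round(4),'miss',round(r[1],4))
pr('tipU',tri(a,A(196,375),b,Bn(568,462)));pr('tipL',tri(a,A(212,428),b,Bn(503,483)))
pr('tipU1',tri(a1,A1(240,52),b1,B1(633,162)));pr('tipL1',tri(a1,A1(250,88),b1,B1(583,185)))
pr('plateU',tri(a,A(45,407),b1,B1(547,131)));pr('plateL',tri(a,A(46,462),b1,B1(483,152)))
for n,p in(('U',(196,375)),('L',(212,428))): print(n,onz(a,A(*p),.252).round(4))
for n,p in(('U',(568,462)),('L',(503,483))): print(n,onz(b,Bn(*p),.252).round(4))
for n,p in(('elbU',(186,397)),('elbL',(200,449)),('plU',(45,407)),('plL',(46,462))): print(n,onz(a,A(*p),.23 if n[0]=='e' else .241).round(4))
print('pl side',[onz(b1,B1(*p),.241).round(4) for p in((547,131),(483,152))])
E
```

```text
tipU [ 0.4973 -0.4308  0.2451] miss 0.0022
tipL [ 0.5418 -0.3613  0.2473] miss 0.0069
tipU1 [ 0.4998 -0.4324  0.244 ] miss 0.0049
tipL1 [ 0.5419 -0.3681  0.2387] miss 0.006
plateU [ 0.6146 -0.5199  0.2345] miss 0.0006
plateL [ 0.6696 -0.4492  0.235 ] miss 0.0099
U [ 0.5041 -0.4217  0.252 ]
L [ 0.5488 -0.3523  0.252 ]
U [ 0.4947 -0.4175  0.252 ]
L [ 0.5394 -0.3585  0.252 ]
elbU [ 0.516  -0.4285  0.23  ]
elbL [ 0.5603 -0.3615  0.23  ]
plU [ 0.6185 -0.5125  0.241 ]
plL [ 0.6687 -0.4491  0.241 ]
pl side [array([ 0.6112, -0.5039,  0.241 ]), array([ 0.6659, -0.4248,  0.241 ])]
```

Stand: tips mid ≈ (0.521,-0.392), spacing 82 mm, tip to plate 150 mm, yaw ≈ -35°, so the seat is ≈ (0.551,-0.414). Grip harder and lift.

```bash
python3 -m creep '[[[0,0,0.0015],0,0],[[0,0,0],0,0],[[0,0,0],0,0],[[0,0,0],0,0],[[0,0,0],0,0]]' 80; python3 -m creep '[[[0,0,0.004],0,0],[[0,0,0.008],0,0],[[0,0,0.012],0,0],[[0,0,0.014],0,0],[[0,0,0.014],0,0],[[0,0,0.014],0,0],[[0,0,0.014],0,0],[[0,0,0.012],0,0],[[0,0,0.01],0,0],[[0,0,0.006],0,0],[[0,0,0],0,0],[[0,0,0],0,0]]' 80
```

```text
clock: 27.15
position: [0.5937, -0.0758, 0.1691]
eef_rot: [0.0, 0.663, 0.748, 0.0]
force: [-0.7, 1.6, 7.5]
finger_gap: 0.0069
clock: 28.35
position: [0.5934, -0.0759, 0.2767]
eef_rot: [-0.0, 0.663, 0.749, -0.0]
force: [-0.3, 0.1, -5.8]
finger_gap: 0.0075
```

```bash
python3 -m creep '[[[-0.0065,-0.007,0.002],-0.023,0],[[-0.0129,-0.0139,0.002],-0.0458,0],[[-0.0129,-0.0139,0.001],-0.0458,0],[[-0.0129,-0.0139,0],-0.0458,0],[[-0.0129,-0.0139,0],-0.0458,0],[[-0.0129,-0.0139,0],-0.0458,0],[[-0.0129,-0.0139,0],-0.0458,0],[[-0.0129,-0.0139,0],-0.0458,0],[[-0.0129,-0.0139,0],-0.0458,0],[[-0.0129,-0.0139,0],-0.0458,0],[[-0.0129,-0.0139,0],-0.0458,0],[[-0.0129,-0.0139,0],-0.0458,0]]' 80; python3 -m creep '[[[-0.0129,-0.0139,0],-0.0458,0],[[-0.0129,-0.0139,0],-0.0458,0],[[-0.0129,-0.0139,0],-0.0458,0],[[-0.01,-0.0105,0],-0.0458,0],[[-0.005,-0.005,0],-0.018,0],[[0,0,0],0,0],[[0,0,0],0,0],[[0,0,0],0,0],[[0,0,0],0,0]]' 80; python3 - <<'E'
from h import *
for n in('scene','side','wrist'): np.save(n+'12.npy',snap(n),allow_pickle=True)
b,a,w=[np.load(n+'12.npy',allow_pickle=True).item() for n in('side','scene','wrist')]
o=bot.observe();p=np.array(o['position']);q=o['eef_rot'];print(p,np.degrees(2*np.arctan2(q[2],q[1]))-90)
# last view: all three
f=lambda s,c,z=(400,300):cv2.resize(s['image'][c[1]:c[3],c[0]:c[2],::-1],z,interpolation=cv2.INTER_CUBIC)
cv2.imwrite('pics/c12.png',np.vstack([np.hstack([f(a,(130,70,330,220)),f(b,(270,90,430,210))]),np.hstack([f(w,(0,0,560,420)),f(b,(290,120,370,180))])]))
E
```

```text
clock: 29.55
position: [0.4432, -0.2371, 0.2823]
eef_rot: [0.0, 0.837, 0.548, -0.0]
force: [0.4, 0.4, -5.8]
finger_gap: 0.0074
clock: 30.45
position: [0.3918, -0.2926, 0.2821]
eef_rot: [-0.0, 0.886, 0.464, 0.0]
force: [0.4, -0.1, -5.3]
finger_gap: 0.0074
[ 0.39165284 -0.29280739  0.28210265] -34.742674345804794
```

```bash
python3 -m creep '[[[0.005,-0.0038,0],0,0],[[0.01,-0.0076,0],0,0],[[0.012,-0.0091,0],0,0],[[0.012,-0.0091,0],0,0],[[0.012,-0.0091,0],0,0],[[0.012,-0.0091,0],0,0],[[0.012,-0.0091,0],0,0],[[0.012,-0.0091,0],0,0],[[0.01,-0.0076,0],0,0],[[0.005,-0.0038,0],0,0],[[0,0,0],0,0]]' 80; python3 -m creep '[[[0.005,-0.0038,0],0,0],[[0.01,-0.0076,0],0,0],[[0.012,-0.0091,0],0,0],[[0.012,-0.0091,0],0,0],[[0.01,-0.0076,0],0,0],[[0.006,-0.0046,0],0,0],[[0.003,-0.0023,0],0,0],[[0,0,0],0,0],[[0,0,0],0,0],[[0,0,0],0,0],[[0,0,0],0,0]]' 80; python3 - <<'E'
from h import *
for n in('scene','side','wrist'): np.save(n+'13.npy',snap(n),allow_pickle=True)
b,a,w=[np.load(n+'13.npy',allow_pickle=True).item() for n in('side','scene','wrist')]
f=lambda s,c,z=(400,300):cv2.resize(s['image'][c[1]:c[3],c[0]:c[2],::-1],z,interpolation=cv2.INTER_CUBIC)
cv2.imwrite('pics/c13.png',np.vstack([np.hstack([f(a,(100,60,260,180)),f(b,(280,80,420,185))]),np.hstack([f(w,(0,0,560,420)),f(a,(140,80,220,140))])]))
E
```

```text
clock: 31.7
position: [0.4939, -0.3707, 0.2817]
eef_rot: [-0.0, 0.886, 0.464, -0.0]
force: [-0.3, 0.2, -5.4]
finger_gap: 0.0068
clock: 32.8
position: [0.5513, -0.4144, 0.2823]
eef_rot: [0.0, 0.886, 0.463, 0.0]
force: [0.5, -0.4, -6.0]
finger_gap: 0.0073
```

View pics/c13.png

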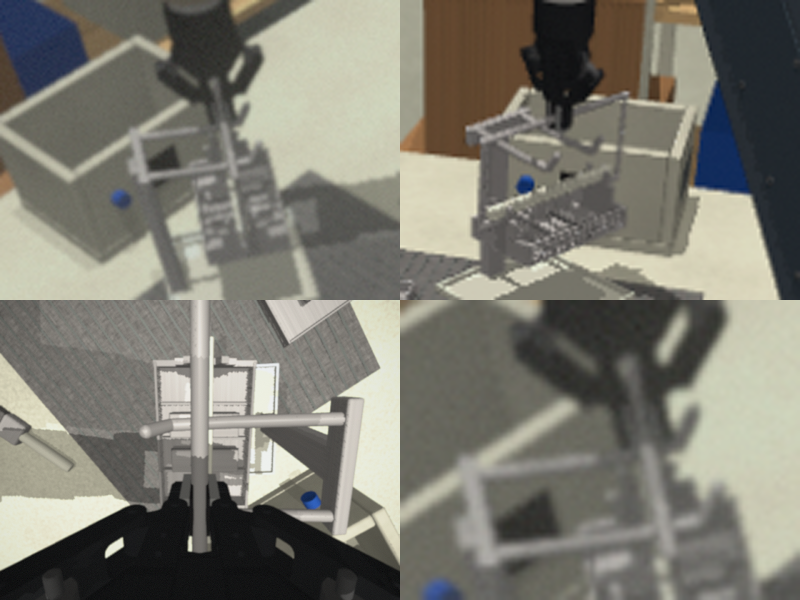

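Wrist view: crossbar (column 200) lies over the near prong between its upturned tip (147,432) and cross plate (330+,400–530). I check the offset from tip and plate numerically.

```bash
python3 - <<'E'
from h import *
w=np.load('wrist13.npy',allow_pickle=True).item()
th=np.radians(-34.8); X=np.array([np.cos(th),np.sin(th)]);Y=np.array([-X[1],X[0]]); c=np.array([.5513,-.4144])
def S(u,v,z): p=onz(w,(u*1.4,(v-300)*1.4),z)[:2]-c; return np.round([p@X*1000,p@Y*1000],1)
print('tip(z.252, want x-36,y40)',S(147,432,.252)); print('prong mid right (z.24) y40',S(290,419,.24),S(230,422,.235)); print('plate near-end top, corners (104..116, 55)',S(334,399,.241),S(362,398,.241),'far end',S(327,532,.241),S(352,532,.241)); print('prong2',S(318,516,.24)); print('xbar',S(200,350,.278),S(200,540,.278))
E
```

```text
tip(z.252, want x-36,y40) [-34.6  35.9]
prong mid right (z.24) y40 [64.  42.9] [22.4 39.9]
plate near-end top, corners (104..116, 55) [92.5 56.9] [111.7  57.6] far end [103.2 -48.5] [123.5 -48.6]
prong2 [ 94.5 -34.5]
xbar [ 0.4 83.2] [  0.5 -27.7]
```

Heights and sizes agree, but the plate and prongs read about 5° counter-clockwise from my yaw. Turn +0.087, shift about 2 mm, then lower.

```bash
python3 -m creep '[[[0.001,-0.0005,0],0.022,0],[[0.001,-0.001,0],0.022,0],[[0,-0.001,0],0.022,0],[[0,0,0],0.021,0],[[0,0,-0.005],0,0],[[0,0,-0.008],0,0],[[0,0,-0.01],0,0],[[0,0,-0.008],0,0],[[0,0,-0.004],0,0],[[0,0,0],0,0],[[0,0,0],0,0],[[0,0,0],0,0]]' 80
```

```text
clock: 34.15
position: [0.5536, -0.4172, 0.2476]
eef_rot: [0.0, 0.865, 0.502, 0.0]
force: [0.3, 0.8, -5.2]
finger_gap: 0.0072
```

```bash
python3 -m creep '[[[0,0,-0.003],0,0],[[0,0,-0.003],0,0],[[0,0,0],0,0],[[0,0,0],0,0],[[0,0,0],0,0]]' 80
```

```text
clock: 34.65
position: [0.5535, -0.4171, 0.2413]
eef_rot: [0.0, 0.865, 0.502, 0.0]
force: [0.2, 0.4, -5.8]
finger_gap: 0.0072
```

```bash
python3 -m creep '[[[0,0,-0.0015],0,0],[[0,0,-0.0015],0,0],[[0,0,0],0,0],[[0,0,0],0,0],[[0,0,0],0,0]]' 80
```

```text
clock: 35.15
position: [0.5536, -0.4172, 0.2389]
eef_rot: [0.001, 0.865, 0.502, 0.0]
force: [-1.5, 1.9, 4.7]
finger_gap: 0.0071
```

Weight is carried at exactly the expected height (0.2389). Check the wrist moment for both-prong contact, then release.

```bash
python3 -c "
from plant import bot
o=bot.observe();print(o['torque'],o['force'])"; python3 -m creep '[[[0,0,0.0005],0,0],[[0,0,0],0,8],[[0,0,0],0,14],[[0,0,0],0,18],[[0,0,0],0,22],[[0,0,0],0,26],[[0,0,0],0,30],[[0,0,0],0,30],[[0,0,0],0,30],[[0,0,0],0,30]]' 20
```

```text
[0.30514282 0.4136146  0.02617422] [-1.46403011  1.8783432   4.72706465]
clock: 36.15
position: [0.5535, -0.417, 0.2386]
eef_rot: [-0.0, 0.865, 0.502, 0.0]
force: [0.3, -0.3, 0.8]
finger_gap: 0.0256
```

```bash
python3 -m creep '[[[0,0,0.005],0,30],[[0,0,0.01],0,30],[[0,0,0.02],0,30],[[0,0,0.03],0,30],[[0,0,0.03],0,30],[[0,0,0.03],0,30],[[0,0,0],0,30]]' 20; python3 - <<'E'
from h import *
for n in('scene','side','wrist'): np.save(n+'14.npy',snap(n),allow_pickle=True)
E
python3 -m creep '[[[0,0,0],0,30],[[0,0,0],0,30],[[0,0,0],0,30],[[0,0,0],0,30],[[0,0,0],0,30],[[0,0,0],0,30],[[0,0,0],0,30],[[0,0,0],0,30],[[0,0,0],0,30],[[0,0,0],0,30],[[0,0,0],0,30],[[0,0,0],0,30]]'; python3 - <<'E'
from h import *
L=lambda n:np.load(n+'.npy',allow_pickle=True).item()
for n in('scene','side','wrist'):
    s=snap(n);np.save(n+'15.npy',s,allow_pickle=True); p=L(n+'14'); d=cv2.absdiff(cv2.GaussianBlur(s['image'],(5,5),0),cv2.GaussianBlur(p['image'],(5,5),0)).max(2); ys,xs=np.where(d>25); print(n,'changed px',len(ys),(xs.min(),ys.min(),xs.max(),ys.max()) if len(ys) else '')
w=L('wrist15'); g=cv2.cvtColor(w['image'],cv2.COLOR_RGB2GRAY)
th=np.radians(-29.8); X=np.array([np.cos(th),np.sin(th)]);Y=np.array([-X[1],X[0]]); c=np.array([.5535,-.417])
def P(x,y,z): q=c+x*X/1000+y*Y/1000; return proj(w,(*q,z))
print('pred px: xbar y60,y110',P(0,60,.235),P(0,110,.235),'bar top y60..108',P(0,60,.136),P(0,108,.136),'plate outer corners',P(-55,88,.1),P(55,88,.1))
# column profile across crossbar and bar
for y in(60,95):
    u,v=P(0,y,.235); r=int(round(v)); print('row',r,'around col',round(u),g[r,int(u)-40:int(u)+60:3])
im=w['image'].astype(int)
m=((im.min(2)>185)).astype(np.uint8)
for i,st in enumerate(cv2.connectedComponentsWithStats(m)[2]): 
    if 0<i and st[4]>150: print('bright blob',st)
E
```

```text
clock: 36.85
position: [0.5542, -0.4176, 0.3697]
eef_rot: [0.004, 0.865, 0.502, 0.001]
force: [0.0, -0.2, -0.3]
finger_gap: 0.0254
clock: 38.2
position: [0.5534, -0.417, 0.3636]
eef_rot: [-0.0, 0.865, 0.502, 0.0]
force: [0.5, 0.3, 0.1]
finger_gap: 0.0256
scene changed px 570 (np.int64(142), np.int64(0), np.int64(411), np.int64(186))
side changed px 543 (np.int64(304), np.int64(9), np.int64(485), np.int64(198))
wrist changed px 8500 (np.int64(20), np.int64(0), np.int64(559), np.int64(419))
pred px: xbar y60,y110 [279.00020962 126.36726796] [279.02797777  53.61460727] bar top y60..108 [278.98739162 123.58845425] [279.00568236  74.26246444] plate outer corners [230.11307277  97.28394226] [327.86902027  97.32958291]
row 126 around col 279 [162 157 205 206 209 207 211 207 206 208 182 124 175 215 213 170 192 215
 227 213 214 232 237 237 221 219 220 222 205 126 156 227 238 238]
row 76 around col 279 [126 139 136 128 142 137 141 142 135 128 134 127 173 216 214 172 134 115
 124 118 128 124 118 132 133 128 128 130 141 139 130 131 132 132]
bright blob [ 352    0  112   77 4460]
bright blob [  403     0   157   340 33706]
bright blob [277  27   6 149 748]
bright blob [ 46  65  21  27 185]
bright blob [  27   94   98   73 2191]
bright blob [298  94  35   6 151]
bright blob [230  96   8  53 376]
bright blob [ 330   99   45   53 1954]
bright blob [288 105  37  30 977]
bright blob [243 106  26  28 637]
bright blob [288 136  36  14 223]
bright blob [287 152 129  11 300]
bright blob [230 163  10  20 168]
bright blob [246 170  24  15 171]
bright blob [288 171  34  29 220]
bright blob [327 170  14  47 536]
bright blob [288 183  28  20 389]
bright blob [ 308  189   89   59 2236]
bright blob [    0   231   215   144 15745]
bright blob [286 255  20  31 480]
bright blob [ 238  270   36   79 1126]
bright blob [420 277  37  22 367]
bright blob [123 337  21  25 217]
```

Crossbar and plate corners appear where predicted. Retreat fully, then check stillness and the bar from the fixed cameras.

```bash
python3 -m creep '[[[0,0,0.03],0,30],[[0,0,0.04],0,30],[[-0.03,0.03,0],0,30],[[-0.03,0.03,0],0,30],[[-0.03,0.03,0],0,30],[[-0.03,0.03,0],0,30],[[-0.03,0.03,0],0,30],[[0,0,0],0,30],[[0,0,0],0,30],[[0,0,0],0,30],[[0,0,0],0,30],[[0,0,0],0,30]]'; python3 - <<'E'
from h import *
for n in('scene','side'): np.save(n+'16.npy',snap(n),allow_pickle=True)
E
python3 -m creep '[[[0,0,0],0,30],[[0,0,0],0,30],[[0,0,0],0,30],[[0,0,0],0,30],[[0,0,0],0,30],[[0,0,0],0,30],[[0,0,0],0,30],[[0,0,0],0,30]]'; python3 - <<'E'
from h import *
L=lambda n:np.load(n+'.npy',allow_pickle=True).item()
th=np.radians(-29.8); X=np.array([np.cos(th),np.sin(th)]);Y=np.array([-X[1],X[0]]); c=np.array([.5535,-.417])
W=lambda x,y,z:(*(c+x*X/1000+y*Y/1000),z/1000)
for n in('scene','side'):
    s=snap(n);np.save(n+'17.npy',s,allow_pickle=True);p=L(n+'16');o=L(n+'1')
    d=cv2.absdiff(cv2.GaussianBlur(s['image'],(5,5),0),cv2.GaussianBlur(p['image'],(5,5),0)).max(2)
    c8=np.array([proj(s,W(x,y,z)) for x in(-60,60) for y in(-125,125) for z in(70,240)]);x0,y0=c8.min(0).astype(int);x1,y1=c8.max(0).astype(int)
    print(n,'box',x0,y0,x1,y1,'still diff max',d[y0:y1,x0:x1].max())
    im=s['image'].astype(int)
    print(' bar ends px',proj(s,W(0,108,129)).round(),proj(s,W(0,-108,129)).round())
    R=im[y0:y1,x0:x1]; m=((R[:,:,1]>(170)) & (R.min(2)>140)).astype(np.uint8)
    for i,(st,ce) in enumerate(zip(*cv2.connectedComponentsWithStats(m)[2:])):
        if i and st[4]>60: print('  bright',st[:2]+[x0,y0],st[2:])
    for y in(-100,-60,-21,0,21,60,100): 
        u,v=proj(s,W(0,y,136)).round().astype(int); print('  y',y,(u,v),'above/at/below',[im[v+k,u].tolist() for k in(-6,0,6)])
    for nm,pt in(('jar',(.582,.166,.06)),('bottle',(.791,.1,.17)),('cup',(.794,-.119,.075))):
        u,v=proj(s,pt).astype(int); a=s['image'][v-12:v+25,u-18:u+18];b=o['image'][v-12:v+25,u-18:u+18]; print('  ',nm,cv2.absdiff(a,b).mean().round(1), [cv2.phaseCorrelate(cv2.cvtColor(b,6).astype(np.float32),cv2.cvtColor(a,6).astype(np.float32))[0]])
E
```

```text
clock: 39.55
position: [0.4039, -0.2675, 0.4332]
eef_rot: [-0.0, 0.865, 0.501, -0.0]
force: [-0.3, -0.6, 0.0]
finger_gap: 0.0254
clock: 40.45
position: [0.4034, -0.267, 0.4337]
eef_rot: [0.0, 0.865, 0.502, 0.0]
force: [-0.7, -0.6, 0.5]
finger_gap: 0.0257
scene box 163 87 224 182 still diff max 18
 bar ends px [203. 162.] [188. 121.]
  bright [174  87] [  50   50 1360]
  bright [167 142] [ 13  12 111]
  bright [213 146] [11 34 95]
  bright [168 154] [ 22  28 283]
  y -100 (np.int64(188), np.int64(121)) above/at/below [[131, 129, 124], [171, 176, 166], [136, 134, 129]]
  y -60 (np.int64(191), np.int64(128)) above/at/below [[152, 150, 146], [144, 146, 134], [129, 129, 123]]
  y -21 (np.int64(193), np.int64(135)) above/at/below [[146, 145, 137], [174, 179, 168], [125, 124, 119]]
  y 0 (np.int64(195), np.int64(139)) above/at/below [[154, 152, 147], [163, 167, 156], [138, 138, 131]]
  y 21 (np.int64(196), np.int64(143)) above/at/below [[148, 147, 140], [152, 154, 143], [127, 128, 122]]
  y 60 (np.int64(199), np.int64(150)) above/at/below [[117, 116, 110], [167, 170, 163], [136, 138, 130]]

[... 649 characters left out ...]
, [94, 91, 88]]
  y -21 (np.int64(337), np.int64(154)) above/at/below [[11, 9, 11], [165, 165, 149], [85, 82, 81]]
  y 0 (np.int64(333), np.int64(156)) above/at/below [[114, 111, 99], [142, 140, 127], [127, 123, 119]]
  y 21 (np.int64(329), np.int64(157)) above/at/below [[115, 112, 100], [141, 138, 126], [86, 83, 81]]
  y 60 (np.int64(322), np.int64(161)) above/at/below [[115, 112, 100], [154, 152, 138], [79, 76, 75]]
  y 100 (np.int64(314), np.int64(164)) above/at/below [[89, 86, 84], [158, 158, 145], [87, 83, 81]]
   jar 0.7 [(0.07193493903999837, 0.028664967162153943)]
   bottle 0.4 [(0.021507967316605203, -0.019655384703217038)]
   cup 0.4 [(0.00018813300613729211, -0.02517309478836438)]
```

The pale bar lies on its predicted line in both views, the basket is still, and the bystanders show no shift. Handing in.

```bash
python3 -c "
from plant import bot
print(bot.close_job())"
```

```text
the job is handed in; nothing more can be done
None
```

The job is done and handed in at about 40 s on the robot's clock, and no check failed. I put both grey bur boxes in the basket's two middle lanes. Then I laid the bar in the notches, swung the bail upright with the basket still on the counter, and hung the basket on both prongs of the stand. I found only two grey boxes; the red and orange look-alikes were left alone.

**Final checks:**
- **Bar:** it touched down within 0.1 mm of the height expected for the notches. After hanging, it shows up where it should be in both fixed cameras.
- **Hang:** the stand took the weight at the expected height (tool at 0.2389 m against 0.239 m). The crossbar and basket corners then appeared where predicted in the wrist camera.
- **Stillness:** the pictures showed no movement over 0.8 s.
- **Jar, bottle and cup:** each matched its early picture to within 0.15 pixel.

**Less certain:**
- My first estimate of the stand's angle was about 5° off. I corrected it from the wrist view before lowering.
- All 16 picture views were used before release, so the hung state was checked only by numbers.
- Contact on both prongs follows from the height and position; it was not measured directly. The moment reading just before release was small (about 0.3 to 0.4 N m) but did not settle it.
- The boxes in their lanes were last seen just before hanging and were not checked separately afterwards.

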